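# Fill the shoe-last rack in size order

### The arm

A 6-joint arm with a two-finger parallel gripper is mounted at the origin on the work surface. World frame = base frame: x ahead of the robot, y to its left, z up, the work surface at z = 0. Lengths are in mm, angles in rad, forces in N, time in s.
With the tool pointing down it reaches from about 275 to 1000 mm from the base axis. Payload 8.4 kg.
Tool frame: the origin (TCP) lies at the very end of the fingers, on their centre line; the grasp point (between the pads) lies 19 mm behind it; z points along the fingers, y is the direction in which the jaws open and shut (so a half turn about z gives the same grasp; the last joint's range is limited). The gripper opens to 85 mm and grips with 20 to 120 N. Pads are 22 mm wide; open, the fingers measure 114 mm over their backs; the gripper's body (76 mm by 85 mm) begins 54 mm behind the grasp point. The pads swing forward as they close: fully open they stand 13 mm farther back than shut.
Start: joints at [-1.108, 0.353, 1.633, -0, 1.155, -0.002], TCP at [280.151, -558.698, 231.281] pointing down, gripper open.
Joint ranges: [-2.63, 2.63], [-0.92, 2.1], [0.06, 2.66], [-1.3, 4.44], [0, 2.69], [-3.02, 3.02]. Speed limits (rad/s): [2.22, 2.22, 2.79, 3.14, 3.14, 3.14].

### API

Orientations are given as [roll, pitch, yaw] about the fixed x, y, z axes, in that order (R = Rz(yaw) Ry(pitch) Rx(roll)).
In Python, from rig import sense, grab_frame, get_calibration, sign_off, boxes_of, trace gives the robot as it stands.
- The arm moves only by the tool servo_tool, never from a script. Its argument "rows" is a list of rows, each a list of 3 entries, a list of its own where there are three numbers: the finger opening in mm, from 0 to 85.4, then the shift along the tool's x, y, z in mm, then the turn, a rotation vector about the tool's x, y, z in degrees. A call has 1 to 8 rows; each row shifts and turns the commanded pose from where the row before left it, along the tool's axes as they then stand; what a row does not reach is not made up. A row lasts 1/8 s, in which the tool goes at most 62.5 mm and 10.7 degrees, less where a joint would pass 70% of its speed; a pose out of reach is approached as far as the arm can. A call is refused whole if a number of a shift passes 62.5 or a number of a turn 10.7, either way. A call with a gripper value outside its range is refused whole. The fingers move at their own pace and stop on an object; "force" is the grip in N (left out, the last holds). Time passes only in rows, so rows that do not move let the fingers close. It gives the time, the measured TCP pose, the force and the opening at its end, in the units of the state.
- sense(): the state, without advancing time (a new reading comes with each control period).
- grab_frame(name): name is "scene" or "top"; returns the picture (480x640x3 uint8, blue, green, red); there is no depth.
- get_calibration(name): a dict with "intrinsics" (3x3 intrinsics, pixels), "world_to_cam" (4x4, takes a point from world to camera coordinates). Camera axes: x right, y down, z forward; pixel columns grow to the right and rows downward; lengths in mm; the calibration is good to about 2 mm. A picture is of the moment at which its call begins. get_calibration takes no time and is no camera call.
- sign_off(): hands the job in, once; it reports no verdict.
Trained networks look in the newest picture that a camera, given by its name, has taken for a name from the list of things; names that differ only in an ending like _2 or _b are one class to them, and where a whole thing is asked for, a point or a joint stands for the part that bears it (a point fixed in the world has none). Each returns a list of dicts, best first, with "conf" (0 to 1); they miss things now and then, are a little off and sometimes report something else, mostly with a low value. They report only what shows in the picture. A call takes as long as a camera call. They do not tell look-alikes from the thing itself.
- boxes_of(camera, thing): "centre" ([x, y, z] in mm, in the coordinates of the camera as it stood for that picture, good to about 4 mm: the middle of the surface that is visible of it).
- trace(camera, thing): "mask" (480x640 bool, what is visible of it).
The state is a dict: "clock": time; "qpos": joint angles; "qvel": joint speeds; "joint_efforts": joint torques, N m; "eef_pos": TCP position; "tcp_rot": TCP orientation; "contact_force": force on the tool from outside, world axes, zero at the start; "wrist_torque": the same for the moment, N m; "opening": opening from 0.0 (shut) to 1.0 (fully open).
Only numpy, scipy, OpenCV 4.12 (cv2) and the standard library are available. Lean on these libraries where they do the work, as an engineer would, in place of code of your own. Each camera call takes 0.05 s, during which the arm holds its last target. There are 200 camera calls.

### The job

The smallest and the largest shoe last of the set already stand in the two end bays of the rack; put the four loose lasts into the empty bays between them so that the row grows step by step from the small end to the large end. Stand each one upright on the rubber strip in the middle of its bay, heel close up to the back rail and toe pointing straight out to the front like the two that are there, and leave those two where they stand.

Things in the scene. Friction and masses are not known exactly. Their poses are not given: they have to be found in the camera images.
- last_104: Beech shoe last, the smallest of the six: 104 mm long, 39 wide at the ball, 57 high, cone 25 wide. It stands in an end bay of the rack, 84 mm beyond the outer empty bay, at either end of the row: find which. It stays there. Origin and axes as for the other lasts.
- last_120: Loose beech shoe last (foot form) on its sole: 120 mm long, 45 wide at the ball, 64 high, about 130 g. Grip the flat-topped ankle cone: sides 27 apart, parallel over the upper half of the height; it runs from the heel to 55 ahead of the heel's back. Origin: under the sole on the cone's centre line, 40 ahead of the heel's back. x to the heel, -x to the toe, y across, z up.
- last_136: Loose beech shoe last (foot form) on its sole: 136 mm long, 51 wide at the ball, 71 high, about 170 g. Grip the flat-topped ankle cone: sides 29 apart, parallel over the upper half of the height; it runs from the heel to 63 ahead of the heel's back. Origin: under the sole on the cone's centre line, 40 ahead of the heel's back. x to the heel, -x to the toe, y across, z up.
- last_152: Loose beech shoe last (foot form) on its sole: 152 mm long, 57 wide at the ball, 78 high, about 220 g. Grip the flat-topped ankle cone: sides 31 apart, parallel over the upper half of the height; it runs from the heel to 70 ahead of the heel's back. Origin: under the sole on the cone's centre line, 40 ahead of the heel's back. x to the heel, -x to the toe, y across, z up.
- last_168: Loose beech shoe last (foot form) on its sole: 168 mm long, 63 wide at the ball, 85 high, about 280 g. Grip the flat-topped ankle cone: sides 33 apart, parallel over the upper half of the height; it runs from the heel to 77 ahead of the heel's back. Origin: under the sole on the cone's centre line, 40 ahead of the heel's back. x to the heel, -x to the toe, y across, z up.
- last_184: Beech shoe last, the largest of the six: 184 mm long, 69 wide at the ball, 92 high, cone 35 wide. It stands in an end bay of the rack, 84 mm beyond the outer empty bay, at either end of the row: find which. It stays there. Origin and axes as for the other lasts.
- bay_a: First empty bay of the last rack from the robot's left (+y); bays are 84 mm apart. Dark rubber strip 70 x 186 mm, top 15 mm above the bench, open to the front. Origin: top of the rubber, midway between dividers, 46 mm in front of the heel rail (a last put exactly here has its heel 6 mm short of the rail). x to the rail at the back, -x to the open front, y along the row, z up.
- bay_b: Second empty bay of the last rack from the robot's left (+y); bays are 84 mm apart. Same kind, origin and axes as bay_a. The heel rail runs along the back of all bays, its top 31 mm above the rubber.
- bay_c: Third empty bay of the last rack from the robot's left (+y); bays are 84 mm apart. Same kind, origin and axes as bay_a. The dividers between bays are 6 mm thick, rise 17 mm above the rubber and reach 66 mm forward from the rail.
- bay_d: Fourth empty bay of the last rack from the robot's left (+y); bays are 84 mm apart. Same kind, origin and axes as bay_a. The rack is fixed; its board is 12 mm thick plywood.
Things that resemble listed ones, but are neither listed nor needed, are in the scene too. Leave any pink look-alike of the last_136 alone. Leave any purple look-alike of the last_120 alone.

How it is judged:
By the outcome, as a careful person would: the job done as asked, in the order asked, and still so for the second after the job is handed in, with the robot touching nothing.
It also fails if it takes over 118 s, if anything falls off the work surface, if the arm or the gripper's body presses on something with over 40 N, if the wrist force passes 120 N, or if a joint passes its speed limit or range.

## Working session

There is one attempt and no reset: what is moved stays moved. The work goes in short steps, Python scripts to look and compute and a tool call to move; the robot and the scene stay as the last step left them, time stands still between calls to the robot, and variables do not carry over. Pictures are saved under pics/ and viewed, about 12 in all and at most 16, crops included, and the job is handed in when it is done.

Besides the shell and the picture viewer there is one more tool, called after ">>>" in YAML: its name, and indented under it one key for each argument. servo_tool: Moves the arm, as the interface text tells. Its arguments: {"type":"object","properties":{"rows":{"type":"array","items":{"type":"array"}},"force":{"type":"number"}},"required":["rows"]}

```bash
mkdir -p pics; cat > h.py <<'E'
import numpy as np,cv2
from rig import *
def save(n,f): 
    im=grab_frame(n); cv2.imwrite('pics/'+f,im); return im
def w(cam,p):
    T=np.array(get_calibration(cam)['world_to_cam']); return (np.linalg.inv(T)@np.r_[p,1])[:3]
def px(cam,p):
    c=get_calibration(cam);T=np.array(c['world_to_cam']);K=np.array(c['intrinsics']);q=K@(T@np.r_[p,1])[:3];return q[:2]/q[2]
def plane(cam,uv,z):
    c=get_calibration(cam);T=np.linalg.inv(np.array(c['world_to_cam']));K=np.array(c['intrinsics'])
    d=T[:3,:3]@np.linalg.solve(K,np.r_[uv,1]);o=T[:3,3];return o+d*(z-o[2])/d[2]
E
python3 - <<'E'
from h import *
np.set_printoptions(precision=1,suppress=True)
for c in ('scene','top'):
    save(c,c+'0.png'); print(c,get_calibration(c))
    for t in ['last_104','last_120','last_136','last_152','last_168','last_184','bay_a']:
        for b in boxes_of(c,t): 
            p=w(c,b['centre']); print(t,round(b['conf'],2),p,px(c,p))
print(sense())
E
```

```text
scene {'intrinsics': array([[475. ,   0. , 325. ],
       [  0. , 475. , 236.4],
       [  0. ,   0. ,   1. ]]), 'world_to_cam': array([[   0.9,    0.5,    0. , -367. ],
       [   0.4,   -0.7,   -0.6, -165.7],
       [  -0.3,    0.5,   -0.8, 1367.5],
       [   0. ,    0. ,    0. ,    1. ]])}
last_104 0.84 [434.8 166.6  43.6] [358.9 190.2]
last_104 0.8 [266.6 224.9  40.1] [317.2 155.2]
last_104 0.66 [ 644.9 -117.2   47.4] [380.7 306. ]
last_104 0.62 [588.1 344.7  46.8] [437.6 169.6]
last_104 0.6 [414.7 337.3  41.5] [380.8 149.9]
last_104 0.6 [632.9 165.2  42.1] [426.  220.7]
last_104 0.57 [ 410.1 -457.6   72.4] [201.2 376.5]
last_120 0.84 [434.8 166.6  43.6] [358.9 190.2]
last_120 0.8 [266.6 224.9  40.1] [317.2 155.2]
last_120 0.66 [ 644.9 -117.2   47.4] [380.7 306. ]
last_120 0.62 [588.1 344.7  46.8] [437.6 169.6]
last_120 0.6 [414.7 337.3  41.5] [380.8 149.9]
last_120 0.6 [632.9 165.2  42.1] [426.  220.7]
last_120 0.57 [ 410.1 -457.6   72.4] [201.2 376.5]
last_136 0.84 [434.8 166.6  43.6] [358.9 190.2]
last_136 0.8 [266.6 224.9  40.1] [317.2 155.2]
last_136 0.66 [ 644.9 -117.2   4
[... 3297 characters left out ...]
62 [403.6 374.3  37.9] [177.9 258.4]
last_184 0.59 [252.6 446.5  41.7] [149.5 310.6]
bay_a 0.85 [ 430.8 -374.3   16.7] [436.8 255.6]
bay_a 0.8 [ 561.2 -157.9   15.4] [363.  209.9]
bay_a 0.77 [ 469.5 -304.4   20.6] [413.1 241.7]
bay_a 0.72 [ 517.9 -229.4   17.9] [387.3 224.8]
bay_a 0.59 [ 382.5 -438.1   62.9] [462.7 271.5]
{'clock': 0.8, 'qpos': array([-1.1,  0.4,  1.6,  0. ,  1.2, -0. ]), 'qvel': array([-0.,  0.,  0.,  0.,  0.,  0.]), 'joint_efforts': array([ -0. , -60.5, -34.2,  -0. ,   0. ,  -0. ]), 'eef_pos': array([ 280.2, -558.7,  231.3]), 'tcp_rot': array([ 3.1, -0. ,  0.5]), 'contact_force': array([-0.2, -0.7,  0. ]), 'wrist_torque': array([0., 0., 0.]), 'opening': 1.0011475089590594}
```

View images.

```bash
python3 - <<'E'
import cv2
im=cv2.imread('pics/top0.png'); c=im[160:340,110:510]; cv2.imwrite('pics/topc.png',cv2.resize(c,(800,360),interpolation=cv2.INTER_CUBIC))
E
```

```text
(no output)
```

View pics/scene0.png

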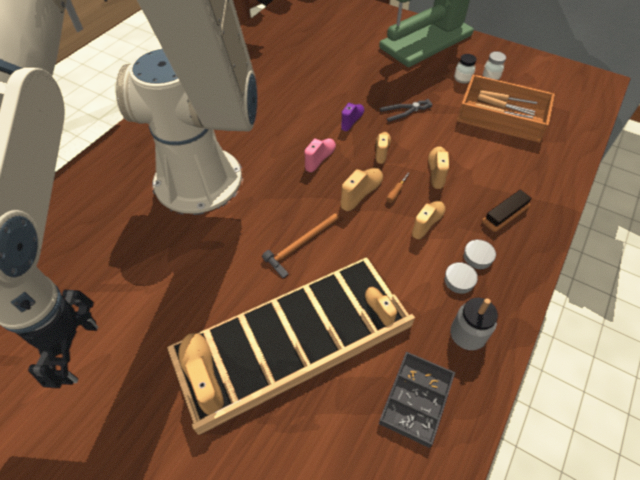

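View pics/topc.png

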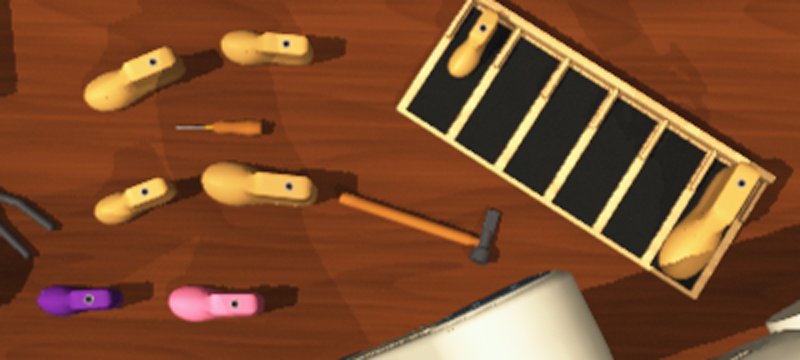

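```bash
cat > m.py <<'E'
from h import *
np.set_printoptions(precision=1,suppress=True)
# approx world positions, heights
L={'120':((403,374),64),'136':((625,189),71),'152':((575,386),78),'168':((422,202),85),'104':((668,-120),72),'184':((400,-470),107)}
def dots(cam,im,items=L,ref=None):
    masks=[m['mask'] for m in trace(cam,'last_120') if m['conf']>.3]
    out={}
    for n,(xy,h) in items.items():
        u=px(cam,[*xy,h*.7]); g=im.min(axis=2).astype(float); g=im.max(axis=2).astype(float)
        best=[m for m in masks if cv2.dilate(m.astype(np.uint8),np.ones((5,5)))[int(u[1]),int(u[0])]]
        if not best: print(cam,n,'nomask');continue
        m=cv2.erode(best[0].astype(np.uint8),np.ones((3,3)))
        gb=cv2.morphologyEx(g.astype(np.uint8),cv2.MORPH_CLOSE,np.ones((5,5)))-g
        gb[m==0]=0; v,x=np.unravel_index(gb.argmax(),gb.shape)
        s=gb[v-2:v+3,x-2:x+3]; yy,xx=np.mgrid[v-2:v+3,x-2:x+3]
        uv=np.array([(s*xx).sum(),(s*yy).sum()])/s.sum()
        P=plane(cam,uv,h)
        c=np.argwhere(best[0])[:,::-1].astype(float); pts=np.array([plane(cam,q,12)[:2] for q in c])
        d=np.linalg.norm(pts-P[:2],axis=1); far=pts[d>d.max()-8].mean(0); 
        a=P[:2]-far; print(cam,n,'dot px',uv,'str',gb.max(),'P',P[:2],'toe',far,'dist',np.linalg.norm(a),'yaw',np.degrees(np.arctan2(a[1],a[0])),'area',best[0].sum())
        out[n]=P[:2]
    return out
E
python3 - <<'E'
from m import *
for c in ('top','scene'):
    im=save(c,c+'1.png'); o=dots(c,im)
    if '104' in o and '184' in o: d=o['184']-o['104'];print(np.linalg.norm(d),np.degrees(np.arctan2(-d[1],-d[0]))-90)
    for m in trace(c,'bay_a'):
        r=cv2.minAreaRect(np.argwhere(m['mask'])[:,::-1].astype(np.float32)); bx=cv2.boxPoints(r)
        print('bay',round(m['conf'],2),plane(c,r[0],15)[:2],[plane(c,q,15)[:2] for q in bx])
    T=np.linalg.inv(get_calibration(c)['world_to_cam']);print('cam',T[:3,3])
im=cv2.imread('pics/top1.png'); c=im[170:300,150:270]; cv2.imwrite('pics/c1.png',cv2.resize(c,(720,780)[::1] and (552,598),interpolation=cv2.INTER_CUBIC))
E
```

```text
top 120 dot px [181.9 255.4] str 208.0 P [410.  357.2] toe [382.4 433.2] dist 80.78357379384138 yaw -70.00812102178172 area 523
top 136 dot px [252.6 181.4] str 206.0 P [626.8 163.7] toe [639.  260.9] dist 97.97924073787176 yaw -97.11477109278965 area 710
top 152 dot px [186.  190.6] str 208.0 P [594.4 351.9] toe [553.6 458.9] dist 114.46484413882635 yaw -69.1623137347791 area 835Traceback (most recent call last):
  File "<stdin>", line 3, in <module>
  File "m.py", line 18, in dots
    c=np.argwhere(best[0])[:,::-1].astype(float); pts=np.array([plane(cam,q,12)[:2] for q in c])
                                                                ~~~~~^^^^^^^^^^
  File "h.py", line 10, in plane
    c=get_calibration(cam);T=np.linalg.inv(np.array(c['world_to_cam']));K=np.array(c['intrinsics'])
ValueError: time passes only in moves, steps and waits
```

```bash
sed -i 's/^def save/CAL={c:{k:np.array(v) for k,v in get_calibration(c).items()} for c in ("top","scene")}\nget_calibration=lambda c:CAL[c]\ndef save/' h.py
python3 - <<'E'
from m import *
for c in ('top','scene'):
    im=save(c,c+'1.png'); o=dots(c,im)
    if '104' in o and '184' in o: d=o['184']-o['104'];print(np.linalg.norm(d),np.degrees(np.arctan2(-d[1],-d[0]))-90)
    for m in trace(c,'bay_a'):
        r=cv2.minAreaRect(np.argwhere(m['mask'])[:,::-1].astype(np.float32)); bx=cv2.boxPoints(r)
        print('bay',round(m['conf'],2),plane(c,r[0],15)[:2],[plane(c,q,15)[:2] for q in bx])
    T=np.linalg.inv(get_calibration(c)['world_to_cam']);print('cam',T[:3,3])
im=cv2.imread('pics/top1.png'); c=im[170:300,150:270]; cv2.imwrite('pics/c1.png',cv2.resize(c,(552,598),interpolation=cv2.INTER_CUBIC))
print(sense()['clock'])
E
```

```text
top 120 dot px [181.9 255.4] str 207.0 P [410.  357.2] toe [384.7 432.4] dist 79.27293288655872 yaw -71.39716870887851 area 534
top 136 dot px [252.6 181.4] str 205.0 P [626.8 163.7] toe [639.1 261.1] dist 98.19036618264737 yaw -97.15385397308337 area 618
top 152 dot px [186.  190.6] str 209.0 P [594.4 352. ] toe [554.1 459.9] dist 115.20912136239255 yaw -69.5480368623722 area 937
top 168 dot px [254.1 252.8] str 212.0 P [420.  150.6] toe [437.3 280.3] dist 130.8377031462338 yaw -97.59728067851817 area 935
top 104 dot px [351.  173.6] str 213.0 P [ 655.8 -118. ] toe [603.9 -79.7] dist 64.47868575069937 yaw -36.463608181806926 area 430
top 184 dot px [480.3 251.2] str 218.0 P [ 436.3 -476.4] toe [ 316.1 -395.3] dist 145.06528508013983 yaw -34.035119038778554 area 1229
420.3144413366653 -31.475423471981408
bay 0.8 [ 519.1 -230.9] [array([ 457.9, -152.3]), array([ 618.2, -250. ]), array([ 580.7, -310.1]), array([ 421.3, -212. ])]
bay 0.78 [ 430.6 -374.6] [array([ 371. , -295.5]), array([ 528.5, -394.2]), array([ 490.7, -454.4]), array([ 334.1, -355.4])]
bay 0.59 [ 562.6 -158.9] [array([
[... 668 characters left out ...]
84 dot px [201.8 384.4] str 191.0 P [ 435.2 -474.8] toe [ 303.9 -389.2] dist 156.74764808444243 yaw -33.100635933229185 area 2096
419.87674675790583 -31.50894062464271
bay 0.97 [ 517.7 -228.9] [array([ 419.4, -210.8]), array([ 457.5, -141.6]), array([ 609.5, -245.9]), array([ 571.7, -307.3])]
bay 0.97 [ 474.2 -302.3] [array([ 375.4, -285.8]), array([ 411.2, -220.6]), array([ 566.5, -317.8]), array([ 530.9, -375.8])]
bay 0.81 [ 431.1 -374.2] [array([ 332.2, -357.1]), array([ 370.9, -294.7]), array([ 523.2, -390.1]), array([ 485.2, -445.7])]
bay 0.69 [ 562.6 -157.2] [array([ 464.9, -141.7]), array([499.7, -68.6]), array([ 654.2, -171.7]), array([ 619. , -236.7])]
cam [ 790.5 -613.7 1015.2]
1.2
```

View pics/c1.png

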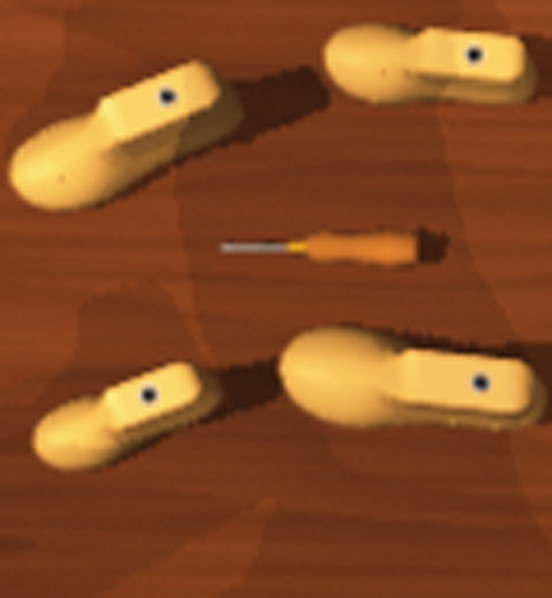

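```bash
python3 - <<'E'
from h import *
A=np.array([655.2,-117.4]);B=np.array([435.8,-475.6]);s=(B-A)/5
y=-s/84;x=np.array([-s[1],s[0]])/-84*-1
x=np.array([y[1],-y[0]]);print(x,np.degrees(np.arctan2(x[1],x[0])))
out=[]
for c,(r0,r1,c0,c1),k in (('top',(155,310,300,510),3.8),('scene',(255,430,165,415),3.2)):
    im=cv2.imread(f'pics/{c}1.png')[r0:r1,c0:c1]; im=cv2.resize(im,None,fx=k,fy=k,interpolation=cv2.INTER_CUBIC)
    def pt(p,z): u=px(c,[*p,z]); return tuple(int(t) for t in ((u-[c0,r0]+.5)*k))
    def line(a,b,z,col): cv2.line(im,pt(a,z),pt(b,z),col,1)
    line(A+46*x+20*y,B+46*x-20*y,46,(0,255,0)); line(A+46*x+20*y,B+46*x-20*y,15,(255,255,0))
    for i in range(1,5):
        o=A+i*s; cv2.circle(im,pt(o,15),3,(0,0,255),-1)
        for e in(1,-1): line(o+46*x+35*e*y,o-140*x+35*e*y,15,(255,0,255))
    cv2.imwrite(f'pics/ov_{c}.png',im);print(im.shape)
E
```

```text
[ 0.85285714 -0.52238095] -31.48776015702287
(589, 798, 3)
(560, 800, 3)
```

View pics/ov_top.png

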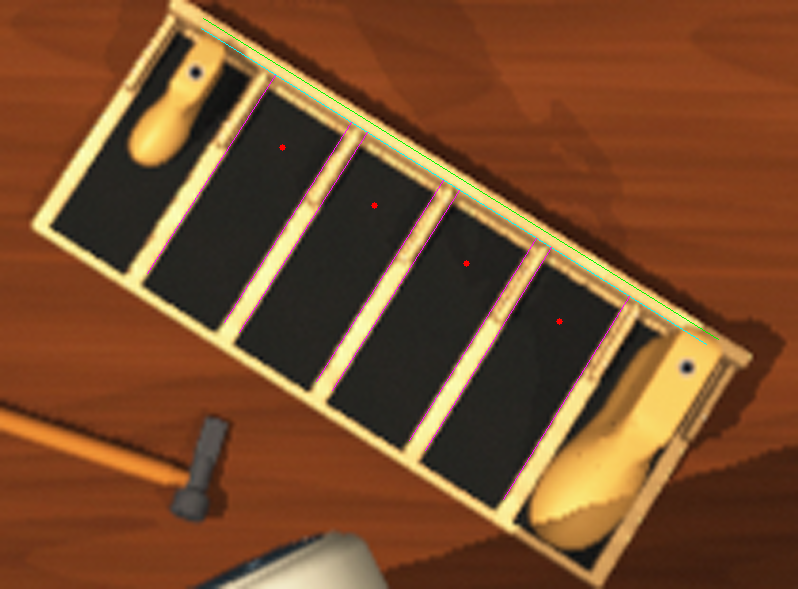

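View pics/ov_scene.png

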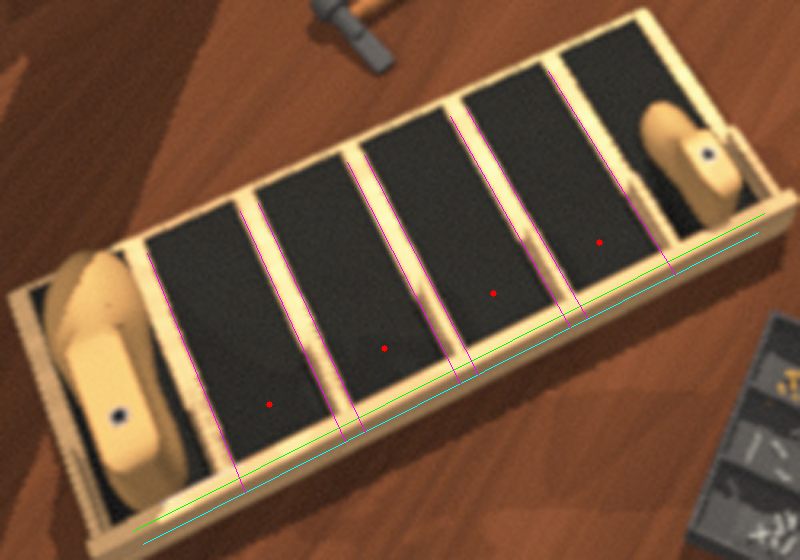

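```bash
python3 - <<'E'
from h import *
A=np.array([655.2,-117.4]);B=np.array([435.8,-475.6]);s=(B-A)/5;x=np.array([.8529,-.5224]);y=np.array([.5224,.8529])
for c in('top','scene'):
    g=cv2.imread(f'pics/{c}1.png').max(axis=2).astype(np.float32)
    for z in (15,46):
        print(c,z)
        ts=np.arange(24,66,2)
        acc=[]
        for i in range(1,5):
            for l in (-15,0,15):
                q=np.array([px(c,[*(A+i*s+t*x+l*y),z]) for t in ts],np.float32)
                acc.append(cv2.remap(g,q[None,:,0],q[None,:,1],cv2.INTER_LINEAR)[0])
        print(dict(zip(ts.tolist(),np.mean(acc,0).round().astype(int).tolist())))
E
```

```text
top 15
{24: 36, 26: 36, 28: 36, 30: 38, 32: 60, 34: 127, 36: 198, 38: 222, 40: 206, 42: 184, 44: 193, 46: 220, 48: 241, 50: 248, 52: 249, 54: 247, 56: 234, 58: 178, 60: 96, 62: 67, 64: 65}
top 46
{24: 53, 26: 112, 28: 187, 30: 223, 32: 209, 34: 185, 36: 189, 38: 216, 40: 240, 42: 248, 44: 249, 46: 248, 48: 235, 50: 183, 52: 97, 54: 67, 56: 65, 58: 66, 60: 70, 62: 85, 64: 106}
scene 15
{24: 68, 26: 138, 28: 218, 30: 250, 32: 251, 34: 250, 36: 247, 38: 228, 40: 176, 42: 144, 44: 137, 46: 138, 48: 141, 50: 144, 52: 133, 54: 106, 56: 79, 58: 71, 60: 71, 62: 71, 64: 71}
scene 46
{24: 47, 26: 48, 28: 48, 30: 47, 32: 46, 34: 52, 36: 105, 38: 193, 40: 245, 42: 251, 44: 250, 46: 249, 48: 234, 50: 187, 52: 146, 54: 137, 56: 138, 58: 142, 60: 144, 62: 133, 64: 104}
```

```bash
cat > p.py <<'E'
import sys,json
from h import *
# usage: p.py opening x,y,z,yawdeg,nrows ...
s=sense();p=np.array(s['eef_pos'],float);yaw=np.degrees(s['tcp_rot'][2])
print('now',s['clock'],p.round(1),np.degrees(s['tcp_rot']).round(1),s['contact_force'].round(1),round(float(s['opening']),3),s['qpos'].round(2))
op=float(sys.argv[1]);R=[]
for a in sys.argv[2:]:
    x,y,z,ya,n=map(float,a.split(','));n=int(n)
    for i in range(n):
        k=n-i;d=(np.array([x,y,z])-p)/k;dy=((ya-yaw+180)%360-180)/k;c,sn=np.cos(np.radians(yaw)),np.sin(np.radians(yaw))
        t=np.array([c*d[0]+sn*d[1],sn*d[0]-c*d[1],-d[2]]);t=t.round(0) if k>1 else t.round(1);rz=round(-dy,1)
        p=p+[c*t[0]+sn*t[1],sn*t[0]-c*t[1],-t[2]];yaw-=rz
        R.append([op,[float(q) for q in t],[0,0,rz]])
        if np.linalg.norm(t)>62: print('LONG',t)
for i in range(0,len(R),8):print(json.dumps(R[i:i+8]).replace('.0,',',').replace('.0]',']'))
E
python3 p.py 55 440,-300,200,45,6 480,-60,200,65,5 419.5,151,150,84,5
```

```text
now 1.2 [ 280.2 -558.7  231.3] [180.    0.   26.6] [0.6 0.6 0.1] 1.0 [-1.11  0.35  1.63 -0.    1.16 -0.  ]
[[55, [43, -27, 5], [0, 0, -3.1]], [55, [45, -24, 5], [0, 0, -3.1]], [55, [46, -22, 5], [0, 0, -3]], [55, [47, -19, 5], [0, 0, -3.1]], [55, [47, -17, 6], [0, 0, -3]], [55, [48.7, -14.1, 5.3], [0, 0, -3.1]], [55, [40, -28, -0], [0, 0, -4]], [55, [41, -26, -0], [0, 0, -4]]]
[[55, [43, -22, -0], [0, 0, -4]], [55, [45, -20, -0], [0, 0, -4]], [55, [45.7, -15.9, -0], [0, 0, -4]], [55, [33, -29, 10], [0, 0, -3.8]], [55, [35, -26, 10], [0, 0, -3.8]], [55, [37, -24, 10], [0, 0, -3.8]], [55, [38, -22, 10], [0, 0, -3.8]], [55, [39.6, -19.2, 10], [0, 0, -3.8]]]
```

Candidates for a beech loose last in the top picture: 152 at (186,191), 136 at (252,181), 120 at (182,255), 168 at (254,253). Pink at (218,311) and purple at (150,311) are the look-alikes. By length I start with the 168 at (254,253), which was checked in the crop.

>>> servo_tool:
  rows:
    - [55, [43, -27, 5], [0, 0, -3.1]]
    - [55, [45, -24, 5], [0, 0, -3.1]]
    - [55, [46, -22, 5], [0, 0, -3]]
    - [55, [47, -19, 5], [0, 0, -3.1]]
    - [55, [47, -17, 6], [0, 0, -3]]
    - [55, [48.7, -14.1, 5.3], [0, 0, -3.1]]
    - [55, [40, -28, 0], [0, 0, -4]]
    - [55, [41, -26, 0], [0, 0, -4]]
  force: 40

```text
clock: 2.2
eef_pos: [456.2, -202.4, 200.0]
tcp_rot: [3.141, -0.0, 0.928]
contact_force: [0.6, 0.5, 0.9]
opening: 0.643
```

>>> servo_tool:
  rows:
    - [55, [43, -22, 0], [0, 0, -4]]
    - [55, [45, -20, 0], [0, 0, -4]]
    - [55, [45.7, -15.9, 0], [0, 0, -4]]
    - [55, [33, -29, 10], [0, 0, -3.8]]
    - [55, [35, -26, 10], [0, 0, -3.8]]
    - [55, [37, -24, 10], [0, 0, -3.8]]
    - [55, [38, -22, 10], [0, 0, -3.8]]
    - [55, [39.6, -19.2, 10], [0, 0, -3.8]]

```text
clock: 3.2
eef_pos: [419.2, 152.4, 150.0]
tcp_rot: [3.141, -0.0, 1.469]
contact_force: [1.2, -0.3, 0.3]
opening: 0.64
```

```bash
python3 p.py 55 419.5,151,49,84,4
```

```text
now 3.2 [419.2 152.4 150. ] [180.   -0.   84.2] [ 1.2 -0.3  0.3] 0.64 [0.35 0.18 2.08 0.   0.88 0.45]
[[55, [-0, 0, 25], [0, 0, 0]], [55, [-0, 0, 25], [0, 0, 0.1]], [55, [-1, 0, 25], [0, 0, 0]], [55, [-0.4, 0.5, 26], [0, 0, 0.1]]]
```

>>> servo_tool:
  rows:
    - [55, [-1, 0, 25], [0, 0, 0]]
    - [55, [-0.4, 0.5, 25], [0, 0, 0]]
    - [55, [0, 0, 26], [0, 0, 0]]
    - [55, [0, 0, 25], [0, 0, 0]]
    - [55, [0, 0, 0], [0, 0, 0]]
    - [25, [0, 0, 0], [0, 0, 0]]
    - [25, [0, 0, 0], [0, 0, 0]]
    - [25, [0, 0, 0], [0, 0, 0]]

```text
clock: 4.2
eef_pos: [420.3, 149.8, 49.8]
tcp_rot: [3.14, -0.001, 1.467]
contact_force: [-1.7, -1.2, 5.5]
opening: 0.378
```

>>> servo_tool:
  rows:
    - [25, [0, 0, 0], [0, 0, 0]]
    - [25, [0, 0, 0], [0, 0, 0]]

```text
clock: 4.45
eef_pos: [420.3, 149.8, 49.8]
tcp_rot: [3.14, -0.001, 1.467]
contact_force: [-1.9, -1.4, 7.9]
opening: 0.383
```

```bash
python3 - <<'E'
from h import *
im=save('scene','g1.png')[110:230,290:450];cv2.imwrite('pics/g1c.png',cv2.resize(im,None,fx=4,fy=4,interpolation=cv2.INTER_CUBIC))
E
python3 p.py 22 419.5,151,200,84,4 500,-20,200,105,4 460,-380,200,148.5,8 474.6,-400.9,150,148.5,2
```

```text
now 4.5 [420.3 149.7  49.8] [179.9  -0.   84. ] [-1.2 -0.7  7.3] 0.384 [ 0.34  0.36  2.15 -0.    0.63  0.44]
[[22, [0, -0, -38], [0, 0, 0]], [22, [0, -0, -37], [0, 0, 0]], [22, [1, -0, -38], [0, 0, 0]], [22, [0.2, -1, -37.2], [0, 0, 0]], [22, [-40, 24, 0], [0, 0, -5.2]], [22, [-43, 21, 0], [0, 0, -5.3]], [22, [-44, 17, 0], [0, 0, -5.2]], [22, [-45.7, 12.4, 0], [0, 0, -5.3]]]
[[22, [-42, -16, 0], [0, 0, -5.4]], [22, [-40, -20, 0], [0, 0, -5.4]], [22, [-38, -24, 0], [0, 0, -5.4]], [22, [-36, -28, 0], [0, 0, -5.5]], [22, [-33, -31, 0], [0, 0, -5.4]], [22, [-30, -34, 0], [0, 0, -5.5]], [22, [-27, -37, 0], [0, 0, -5.4]], [22, [-23.1, -39.3, 0], [0, 0, -5.5]]]
[[22, [-12, -5, 25], [0, 0, 0]], [22, [-11.4, -5.2, 25], [0, 0, 0]]]
```

View pics/g1c.png

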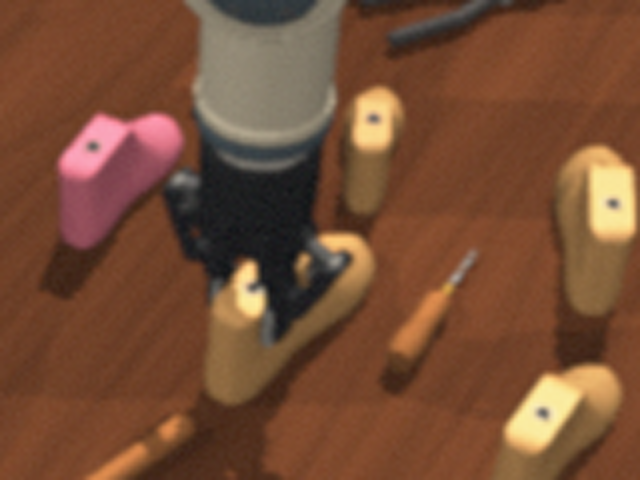

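>>> servo_tool:
  rows:
    - [22, [0, 0, -20], [0, 0, 0]]
    - [22, [0, 0, -37], [0, 0, 0]]
    - [22, [1, 0, -46], [0, 0, 0]]
    - [22, [0.2, -1, -47], [0, 0, 0]]
    - [22, [-40, 24, 0], [0, 0, -5.2]]
    - [22, [-43, 21, 0], [0, 0, -5.3]]
    - [22, [-44, 17, 0], [0, 0, -5.2]]
    - [22, [-45.7, 12.4, 0], [0, 0, -5.3]]

```text
clock: 5.5
eef_pos: [499.8, -21.6, 199.2]
tcp_rot: [3.141, 0.0, 1.836]
contact_force: [0.9, 0.1, -2.4]
opening: 0.38
```

>>> servo_tool:
  rows:
    - [22, [-42, -16, 0], [0, 0, -5.4]]
    - [22, [-40, -20, 0], [0, 0, -5.4]]
    - [22, [-38, -24, 0], [0, 0, -5.4]]
    - [22, [-36, -28, 0], [0, 0, -5.5]]
    - [22, [-33, -31, 0], [0, 0, -5.4]]
    - [22, [-30, -34, 0], [0, 0, -5.5]]
    - [22, [-27, -37, 0], [0, 0, -5.4]]
    - [22, [-23.1, -39.3, 0], [0, 0, -5.5]]

```text
clock: 6.5
eef_pos: [458.9, -381.5, 199.0]
tcp_rot: [3.142, 0.0, 2.595]
contact_force: [1.0, 0.4, -3.0]
opening: 0.382
```

```bash
python3 p.py 22 475.5,-401.5,120,148.5,4 475.5,-401.5,68,148.5,4
```

```text
now 6.5 [ 458.9 -381.5  199. ] [180.    0.  148.7] [ 1.   0.4 -3. ] 0.382 [-0.7   0.34  1.73  0.    1.07 -1.72]
[[22, [-6, -2, 20], [0, 0, 0.1]], [22, [-6, -2, 20], [0, 0, 0]], [22, [-6, -2, 19], [0, 0, 0.1]], [22, [-6.5, -2.4, 20], [0, 0, 0]], [22, [-0, 0, 13], [0, 0, 0]], [22, [-0, 0, 13], [0, 0, 0]], [22, [-0, 0, 13], [0, 0, 0]], [22, [-0, 0, 13], [0, 0, 0]]]
```

>>> servo_tool:
  rows:
    - [22, [-6, -2, 20], [0, 0, 0.1]]
    - [22, [-6, -2, 20], [0, 0, 0]]
    - [22, [-6, -2, 19], [0, 0, 0.1]]
    - [22, [-6.5, -2.4, 20], [0, 0, 0]]
    - [22, [0, 0, 16], [0, 0, 0]]
    - [22, [0, 0, 16], [0, 0, 0]]
    - [22, [0, 0, 14], [0, 0, 0]]
    - [22, [0, 0, 6], [0, 0, 0]]

```text
clock: 7.5
eef_pos: [475.6, -399.8, 67.0]
tcp_rot: [3.141, -0.001, 2.589]
contact_force: [-0.1, -0.5, -2.6]
opening: 0.379
```

>>> servo_tool:
  rows:
    - [22, [0, 0, 1.5], [0, 0, 0]]
    - [22, [0, 0, 1], [0, 0, 0]]
    - [22, [0, 0, 0], [0, 0, 0]]

```text
clock: 7.88
eef_pos: [476.2, -400.3, 65.9]
tcp_rot: [-3.142, 0.001, 2.589]
contact_force: [0.5, -0.1, -2.8]
opening: 0.379
```

>>> servo_tool:
  rows:
    - [22, [0, 0, 1], [0, 0, 0]]
    - [22, [0, 0, 0.5], [0, 0, 0]]
    - [22, [0, 0, 0], [0, 0, 0]]

```text
clock: 8.25
eef_pos: [476.2, -400.4, 65.0]
tcp_rot: [-3.141, 0.001, 2.589]
contact_force: [-2.2, 0.4, 6.9]
opening: 0.385
```

```bash
cat > v.py <<'E'
import sys
from h import *
np.set_printoptions(precision=1,suppress=True)
# place of seen dots for given bays: v.py heights... ; expects dots near target
A=np.array([655.2,-117.4]);s=np.array([-43.88,-71.64]);x=np.array([.8529,-.5224]);y=np.array([.5224,.8529])
def near(cam,im,P,h,r=9):
    u=px(cam,[*P,h]);g=cv2.GaussianBlur(im.max(axis=2),(0,0),.6).astype(float);U=u.round().astype(int)
    w_=g[U[1]-r:U[1]+r+1,U[0]-r:U[0]+r+1]
    v,c=np.unravel_index(w_.argmin(),w_.shape)
    s_=np.clip(120-im.max(axis=2).astype(float),0,None)[U[1]-r+v-2:U[1]-r+v+3,U[0]-r+c-2:U[0]-r+c+3];yy,xx=np.mgrid[-2:3,-2:3]
    uv=np.array([U[0]-r+c+(s_*xx).sum()/s_.sum(),U[1]-r+v+(s_*yy).sum()/s_.sum()])
    return plane(cam,uv,h)[:2]
E
python3 p.py 45 476,-401,180,148.5,4
```

```text
now 8.25 [ 476.2 -400.4   65. ] [-1.800e+02  1.000e-01  1.483e+02] [-2.2  0.4  6.9] 0.385 [-0.7   0.54  1.76 -0.    0.84 -1.72]
[[45, [-0, -0, -29], [0, 0, -0]], [45, [-0, -0, -29], [0, 0, -0.1]], [45, [-0, -0, -28], [0, 0, -0]], [45, [-0.1, -0.6, -29], [0, 0, -0.1]]]
```

>>> servo_tool:
  rows:
    - [50, [0, 0, 0], [0, 0, 0]]
    - [50, [0, 0, 0], [0, 0, 0]]
    - [50, [0, 0, 0], [0, 0, 0]]
    - [50, [0, 0, -15], [0, 0, 0]]
    - [50, [0, 0, -35], [0, 0, 0]]
    - [50, [0, 0, -40], [0, 0, 0]]
    - [50, [0, 0, -45], [0, 0, 0]]

```text
clock: 9.12
eef_pos: [475.7, -400.0, 201.0]
tcp_rot: [-3.142, -0.0, 2.589]
contact_force: [0.7, -0.6, 0.7]
opening: 0.583
```

```bash
python3 p.py 50 540,-100,200,110,7 626.3,164,130,84,5 626.3,164,35,84,4
```

```text
now 9.125 [ 475.7 -400.   201. ] [-180.    -0.   148.3] [ 0.7 -0.6  0.7] 0.583 [-0.7   0.38  1.67 -0.    1.09 -1.72]
[[50, [15, 41, 0], [0, 0, 5.5]], [50, [19, 40, 0], [0, 0, 5.5]], [50, [22, 38, 0], [0, 0, 5.5]], [50, [26, 35, 0], [0, 0, 5.5]], [50, [29, 33, 0], [0, 0, 5.4]], [50, [32, 30, 0], [0, 0, 5.5]], [50, [34.3, 26.8, 1], [0, 0, 5.4]], [50, [44, 34, 14], [0, 0, 5.2]]]
[[50, [47, 30, 14], [0, 0, 5.2]], [50, [49, 26, 14], [0, 0, 5.2]], [50, [51, 22, 14], [0, 0, 5.2]], [50, [52.9, 16.3, 14], [0, 0, 5.2]], [50, [0, 0, 24], [0, 0, 0]], [50, [0, 0, 24], [0, 0, 0]], [50, [0, 0, 23], [0, 0, 0]], [50, [0, 0, 24], [0, 0, 0]]]
```

>>> servo_tool:
  rows:
    - [50, [15, 41, 0], [0, 0, 5.5]]
    - [50, [19, 40, 0], [0, 0, 5.5]]
    - [50, [22, 38, 0], [0, 0, 5.5]]
    - [50, [26, 35, 0], [0, 0, 5.5]]
    - [50, [29, 33, 0], [0, 0, 5.4]]
    - [50, [32, 30, 0], [0, 0, 5.5]]
    - [50, [34.3, 26.8, 1], [0, 0, 5.4]]
    - [50, [44, 34, 14], [0, 0, 5.2]]

```text
clock: 10.12
eef_pos: [558.1, -46.2, 185.9]
tcp_rot: [3.139, 0.001, 1.826]
contact_force: [0.5, 0.4, -0.5]
opening: 0.585
```

>>> servo_tool:
  rows:
    - [50, [47, 30, 14], [0, 0, 5.2]]
    - [50, [49, 26, 14], [0, 0, 5.2]]
    - [50, [51, 22, 14], [0, 0, 5.2]]
    - [50, [52.9, 16.3, 14], [0, 0, 5.2]]
    - [50, [0, 0, 0], [0, 0, 0]]

```text
clock: 10.75
eef_pos: [626.9, 167.4, 127.8]
tcp_rot: [3.142, -0.001, 1.469]
contact_force: [1.1, -1.0, -0.3]
opening: 0.583
```

```bash
python3 - <<'E'
from v import *
D=A+4*s
for c in('scene','top'):
    im=save(c,c+'2.png'); d=near(c,im,D-6*x,100)-D; print(c,'x,y vs end lasts',d@x,d@y, near(c,im,[626,164],71))
im=cv2.imread('pics/scene2.png')[250:430,160:420];cv2.imwrite('pics/s2c.png',cv2.resize(im,None,fx=3,fy=3,interpolation=cv2.INTER_CUBIC))
E
python3 p.py 50 626.3,164,35,84,4
```

```text
scene x,y vs end lasts -14.716141201880106 23.6068884104008 [659.3 146.7]
top x,y vs end lasts 2.1355776578688763 34.966366672596145 [618.5 149. ]
now 10.85 [626.3 164.2 128.4] [-180.     0.    84.2] [-0.2  0.3  0. ] 0.584 [ 0.25  0.49  1.67 -0.    0.98  0.36]
[[50, [-0, 0, 23], [0, 0, 0]], [50, [-0, 0, 23], [0, 0, 0.1]], [50, [-0, 0, 24], [0, 0, 0]], [50, [-0.2, 0, 23.4], [0, 0, 0.1]]]
```

View pics/s2c.png

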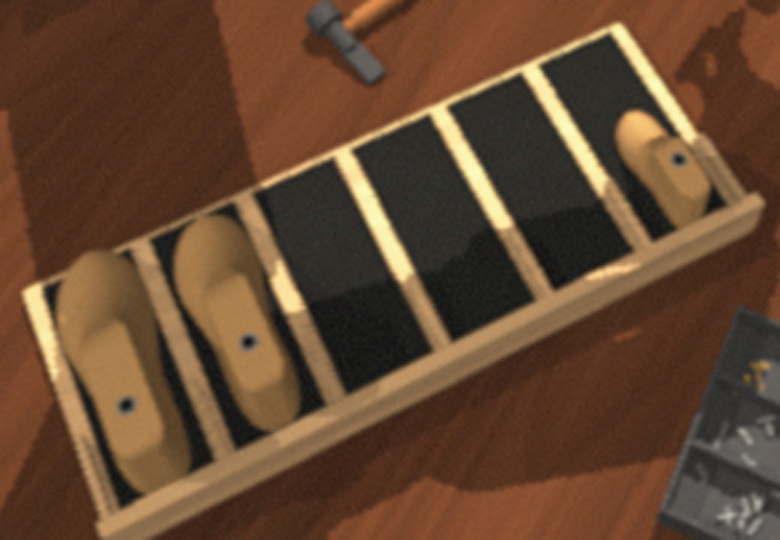

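>>> servo_tool:
  rows:
    - [50, [0, 0, 23], [0, 0, 0]]
    - [50, [0, 0, 23], [0, 0, 0.1]]
    - [50, [0, 0, 24], [0, 0, 0]]
    - [50, [-0.2, 0, 23.4], [0, 0, 0.1]]
    - [50, [0, 0, 0], [0, 0, 0]]
    - [22, [0, 0, 0], [0, 0, 0]]
    - [22, [0, 0, 0], [0, 0, 0]]
    - [22, [0, 0, 0], [0, 0, 0]]

```text
clock: 11.85
eef_pos: [627.1, 163.2, 36.1]
tcp_rot: [3.14, 0.0, 1.463]
contact_force: [-2.1, -4.1, 6.4]
opening: 0.339
```

>>> servo_tool:
  rows:
    - [22, [0, 0, 0], [0, 0, 0]]
    - [22, [0, 0, 0], [0, 0, 0]]

```text
clock: 12.1
eef_pos: [627.1, 163.2, 36.2]
tcp_rot: [3.14, 0.0, 1.463]
contact_force: [-2.1, -4.2, 7.1]
opening: 0.337
```

```bash
cat >> v.py <<'E'
def near(cam,im,P,h,r=6):
    u=px(cam,[*P,h]).round().astype(int);g=im.max(axis=2);b=cv2.morphologyEx(g,cv2.MORPH_BLACKHAT,np.ones((7,7))).astype(float)
    sl=lambda a,v,c,k:a[v-k:v+k+1,c-k:c+k+1]
    w_=sl(b,u[1],u[0],r);v,c=np.unravel_index(w_.argmax(),w_.shape);v+=u[1]-r;c+=u[0]-r
    q=sl(b,v,c,2);yy,xx=np.mgrid[v-2:v+3,c-2:c+3];uv=np.array([(q*xx).sum(),(q*yy).sum()])/q.sum()
    return plane(cam,uv,h)[:2],uv,b.max() and w_.max()
E
python3 - <<'E'
from v import *
for c in('scene','top'):
    im=cv2.imread(f'pics/{c}2.png')
    for k,h,o in((0,72,0),(4,100,6),(5,107,0)):
        D=A+k*s; d,uv,m=near(c,im,D-o*x,h); print(c,k,'x,y vs end lasts',(d-D)@x,(d-D)@y,uv,m)
E
python3 p.py 22 626.3,164,100,84,3 600,-20,190,105,5 530,-250,190,148.5,6 563.2,-258.1,130,148.5,3
```

```text
scene 0 x,y vs end lasts -0.6590866882240449 0.22935909673013635 [385.9 302.8] 140.0
scene 4 x,y vs end lasts -7.102129875098056 0.8306074876816132 [242.2 363.3] 144.0
scene 5 x,y vs end lasts -1.1500327107574477 0.5112127696686811 [201.9 384.3] 146.0
top 0 x,y vs end lasts 0.6678006100694989 -0.27553730151496486 [351.1 173.7] 165.0
top 4 x,y vs end lasts -5.132349021988614 0.5176707919296694 [452.3 236.8] 166.0
top 5 x,y vs end lasts 0.8694993654690655 -0.294160915052592 [480.3 251.2] 166.0
now 12.1 [627.1 163.2  36.2] [179.9   0.   83.8] [-2.1 -4.2  7.1] 0.337 [ 0.25  0.61  1.71 -0.    0.82  0.36]
[[22, [0, -0, -21], [0, 0, -0.1]], [22, [0, -0, -21], [0, 0, -0]], [22, [0.7, -0.9, -21.8], [0, 0, -0.1]], [22, [-37, -1, -18], [0, 0, -4.2]], [22, [-37, -4, -18], [0, 0, -4.2]], [22, [-37, -7, -18], [0, 0, -4.2]], [22, [-36, -10, -18], [0, 0, -4.2]], [22, [-34.6, -11.8, -18], [0, 0, -4.2]]]
[[22, [-34, -21, -0], [0, 0, -7.2]], [22, [-31, -25, -0], [0, 0, -7.3]], [22, [-28, -29, -0], [0, 0, -7.2]], [22, [-24, -32, -0], [0, 0, -7.3]], [22, [-19, -35, -0], [0, 0, -7.2]], [22, [-14.4, -37.9, -0], [0, 0, -7.3]], [22, [-11, 3, 20], [0, 0, 0]], [22, [-11, 4, 20], [0, 0, 0]]]
[[22, [-10.5, 3.4, 20], [0, 0, 0]]]
```

>>> servo_tool:
  rows:
    - [22, [0, 0, -21], [0, 0, 0]]
    - [22, [0, 0, -21], [0, 0, 0]]
    - [22, [0.7, -0.9, -21.8], [0, 0, -0.1]]
    - [22, [-37, -1, -18], [0, 0, -4.2]]
    - [22, [-37, -4, -18], [0, 0, -4.2]]
    - [22, [-37, -7, -18], [0, 0, -4.2]]
    - [22, [-36, -10, -18], [0, 0, -4.2]]
    - [22, [-34.6, -11.8, -18], [0, 0, -4.2]]

```text
clock: 13.1
eef_pos: [599.1, -20.5, 190.8]
tcp_rot: [3.14, 0.001, 1.834]
contact_force: [-0.1, -0.3, -2.6]
opening: 0.338
```

>>> servo_tool:
  rows:
    - [22, [-34, -21, 0], [0, 0, -7.2]]
    - [22, [-31, -25, 0], [0, 0, -7.3]]
    - [22, [-28, -29, 0], [0, 0, -7.2]]
    - [22, [-24, -32, 0], [0, 0, -7.3]]
    - [22, [-19, -35, 0], [0, 0, -7.2]]
    - [22, [-14.4, -37.9, 0], [0, 0, -7.3]]
    - [22, [0, 0, 0], [0, 0, 0]]

```text
clock: 13.98
eef_pos: [528.2, -251.6, 190.1]
tcp_rot: [-3.141, 0.002, 2.589]
contact_force: [0.2, 0.0, -1.5]
opening: 0.334
```

```bash
python3 p.py 22 563.2,-258.1,120,148.5,4 563.2,-258.1,53,148.5,4
```

```text
now 13.975 [ 528.2 -251.6  190.1] [-1.800e+02  1.000e-01  1.483e+02] [ 0.2  0.  -1.5] 0.334 [-0.45  0.33  1.76 -0.    1.04 -1.46]
[[22, [-8, 3, 18], [0, 0, -0]], [22, [-8, 3, 17], [0, 0, -0.1]], [22, [-9, 3, 18], [0, 0, -0]], [22, [-8.2, 3.8, 17.1], [0, 0, -0.1]], [22, [-0, 0, 17], [0, 0, 0]], [22, [-0, 0, 17], [0, 0, 0]], [22, [-0, 0, 16], [0, 0, 0]], [22, [-0, 0, 17], [0, 0, 0]]]
```

>>> servo_tool:
  rows:
    - [22, [-8, 3, 18], [0, 0, 0]]
    - [22, [-8, 3, 17], [0, 0, -0.1]]
    - [22, [-9, 3, 18], [0, 0, 0]]
    - [22, [-8.2, 3.8, 17], [0, 0, -0.1]]
    - [22, [0, 0, 20], [0, 0, 0]]
    - [22, [0, 0, 20], [0, 0, 0]]
    - [22, [0, 0, 18], [0, 0, 0]]
    - [22, [0, 0, 8], [0, 0, 0]]

```text
clock: 14.98
eef_pos: [562.7, -255.6, 50.9]
tcp_rot: [-3.141, -0.002, 2.594]
contact_force: [-10.2, -6.6, 30.4]
opening: 0.335
```

>>> servo_tool:
  rows:
    - [22, [0, 0, 1.5], [0, 0, 0]]
    - [22, [0, 0, 1], [0, 0, 0]]
    - [22, [0, 0, 0], [0, 0, 0]]

```text
clock: 15.35
eef_pos: [563.3, -256.0, 50.8]
tcp_rot: [-3.141, -0.0, 2.594]
contact_force: [-4.1, 0.4, 5.7]
opening: 0.336
```

>>> servo_tool:
  rows:
    - [50, [0, 0, 0], [0, 0, 0]]
    - [50, [0, 0, 0], [0, 0, 0]]
    - [50, [0, 0, 0], [0, 0, 0]]
    - [50, [0, 0, -15], [0, 0, 0]]
    - [50, [0, 0, -35], [0, 0, 0]]
    - [50, [0, 0, -40], [0, 0, 0]]
    - [50, [0, 0, -45], [0, 0, 0]]
    - [50, [0, 0, 0], [0, 0, 0]]

```text
clock: 16.35
eef_pos: [566.0, -256.9, 189.9]
tcp_rot: [3.141, 0.008, 2.594]
contact_force: [-0.5, -0.2, 0.0]
opening: 0.585
```

```bash
python3 p.py 50 630,50,190,130,7 594,352.5,130,110,7
```

```text
now 16.35 [ 566.  -256.9  189.9] [179.9   0.4 148.6] [-0.5 -0.2  0. ] 0.585 [-0.43  0.38  1.69  0.    1.06 -1.45]
[[50, [15, 42, -0], [0, 0, 2.7]], [50, [17, 41, -0], [0, 0, 2.7]], [50, [19, 41, -0], [0, 0, 2.6]], [50, [21, 40, -0], [0, 0, 2.7]], [50, [22, 39, -0], [0, 0, 2.6]], [50, [24, 37, -0], [0, 0, 2.7]], [50, [26.6, 36.6, -0.1], [0, 0, 2.6]], [50, [36, 24, 9], [0, 0, 2.9]]]
[[50, [38, 22, 9], [0, 0, 2.9]], [50, [39, 20, 8], [0, 0, 2.8]], [50, [39, 18, 9], [0, 0, 2.9]], [50, [40, 16, 8], [0, 0, 2.8]], [50, [41, 14, 9], [0, 0, 2.9]], [50, [42.6, 12.2, 8], [0, 0, 2.8]]]
```

>>> servo_tool:
  rows:
    - [50, [15, 42, 0], [0, 0, 2.7]]
    - [50, [17, 41, 0], [0, 0, 2.7]]
    - [50, [19, 41, 0], [0, 0, 2.6]]
    - [50, [21, 40, 0], [0, 0, 2.7]]
    - [50, [22, 39, 0], [0, 0, 2.6]]
    - [50, [24, 37, 0], [0, 0, 2.7]]
    - [50, [26.6, 36.6, 0], [0, 0, 2.6]]
    - [50, [36, 24, 9], [0, 0, 2.9]]

```text
clock: 17.35
eef_pos: [623.6, 95.7, 176.1]
tcp_rot: [3.14, 0.001, 2.217]
contact_force: [0.2, 1.0, 0.6]
opening: 0.589
```

>>> servo_tool:
  rows:
    - [50, [38, 22, 9], [0, 0, 2.9]]
    - [50, [39, 20, 8], [0, 0, 2.8]]
    - [50, [39, 18, 9], [0, 0, 2.9]]
    - [50, [40, 16, 8], [0, 0, 2.8]]
    - [50, [41, 14, 9], [0, 0, 2.9]]
    - [50, [42.6, 12.2, 8], [0, 0, 2.8]]
    - [50, [0, 0, 0], [0, 0, 0]]
    - [50, [0, 0, 0], [0, 0, 0]]

```text
clock: 18.35
eef_pos: [591.1, 353.0, 124.5]
tcp_rot: [-3.141, 0.001, 1.922]
contact_force: [0.5, 0.5, 0.2]
opening: 0.584
```

```bash
python3 - <<'E'
from v import *
for c in('scene','top'):
    im=save(c,c+'3.png')
    for k,h,o in((0,72,0),(2,86,6),(4,100,6),(5,107,0)):
        D=A+k*s; d,uv,m=near(c,im,D-o*x,h); print(c,k,'x,y vs end lasts',(d-D)@x,(d-D)@y,uv,m)
im=cv2.imread('pics/scene3.png')[250:430,160:420];cv2.imwrite('pics/s3c.png',cv2.resize(im,None,fx=3,fy=3,interpolation=cv2.INTER_CUBIC))
E
python3 p.py 50 594,352.5,42,110,4
```

```text
scene 0 x,y vs end lasts -0.691221481788553 -0.27087268136398257 [385.7 302.9] 131.0
scene 2 x,y vs end lasts -6.712876755919907 1.673736778105143 [317.9 330. ] 194.0
scene 4 x,y vs end lasts -6.372577457335223 0.38904379737368827 [242.1 363.7] 150.0
scene 5 x,y vs end lasts -1.0504220250144316 0.43541970781925077 [201.9 384.4] 206.0
top 0 x,y vs end lasts 0.5969258122903554 0.15643316058636408 [350.9 173.6] 160.0
top 2 x,y vs end lasts -5.178651426609672 1.515195002669568 [399.9 205.4] 214.0
top 4 x,y vs end lasts -4.7855373690759615 0.7199597224029081 [452.3 236.7] 168.0
top 5 x,y vs end lasts 0.86794092195047 -0.4253390038949192 [480.3 251.2] 218.0
now 18.45 [591.7 352.4 125. ] [-180.    0.  110.] [0.8 0.8 0.8] 0.587 [ 0.54  0.55  1.57 -0.    1.02  0.19]
[[50, [-0, 1, 21], [0, 0, 0]], [50, [-0, 0, 21], [0, 0, 0]], [50, [-0, 1, 20], [0, 0, 0]], [50, [-0.7, 0.2, 21], [0, 0, 0]]]
```

View pics/s3c.png

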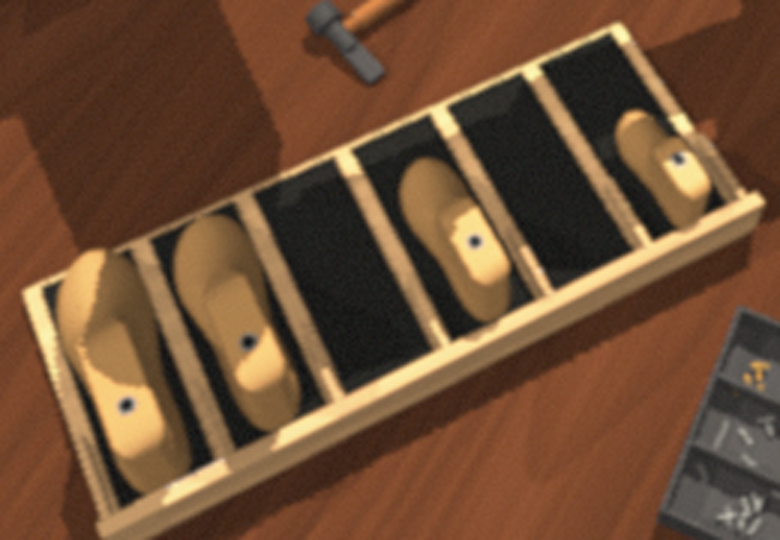

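>>> servo_tool:
  rows:
    - [50, [0, 1, 21], [0, 0, 0]]
    - [50, [0, 0, 21], [0, 0, 0]]
    - [50, [0, 1, 20], [0, 0, 0]]
    - [50, [-0.7, 0.2, 21], [0, 0, 0]]
    - [50, [0, 0, 0], [0, 0, 0]]
    - [22, [0, 0, 0], [0, 0, 0]]
    - [22, [0, 0, 0], [0, 0, 0]]
    - [22, [0, 0, 0], [0, 0, 0]]

```text
clock: 19.45
eef_pos: [594.1, 353.8, 42.5]
tcp_rot: [3.141, -0.0, 1.92]
contact_force: [-0.1, 0.0, -1.6]
opening: 0.361
```

>>> servo_tool:
  rows:
    - [22, [0, 0, 0], [0, 0, 0]]
    - [22, [0, 0, 0], [0, 0, 0]]

```text
clock: 19.7
eef_pos: [593.9, 353.8, 42.2]
tcp_rot: [3.141, -0.0, 1.92]
contact_force: [-1.5, 0.3, 0.1]
opening: 0.364
```

```bash
python3 p.py 22 594,352.5,100,110,3 620,150,200,115,5 590,-50,200,130,5 500,-310,200,148.5,6
```

```text
now 19.7 [593.9 353.8  42.2] [180.  -0. 110.] [-1.5  0.3  0.1] 0.364 [ 0.54  0.66  1.6  -0.    0.88  0.19]
[[22, [-0, -0, -19], [0, 0, 0]], [22, [-1, -0, -19], [0, 0, 0]], [22, [-0.2, -0.4, -19.8], [0, 0, 0]], [22, [-40, -9, -20], [0, 0, -1]], [22, [-40, -10, -20], [0, 0, -1]], [22, [-39, -10, -20], [0, 0, -1]], [22, [-39, -11, -20], [0, 0, -1]], [22, [-39.4, -11.8, -20], [0, 0, -1]]]
[[22, [-34, -22, -0], [0, 0, -3]], [22, [-32, -24, -0], [0, 0, -3]], [22, [-31, -26, -0], [0, 0, -3]], [22, [-30, -27, -0], [0, 0, -3]], [22, [-28.4, -29.5, -0], [0, 0, -3]], [22, [-24, -39, -0], [0, 0, -3.1]], [22, [-21, -41, -0], [0, 0, -3.1]], [22, [-19, -42, -0], [0, 0, -3.1]]]
[[22, [-17, -43, -0], [0, 0, -3.1]], [22, [-15, -43, -0], [0, 0, -3]], [22, [-11.7, -43.9, -0], [0, 0, -3.1]]]
```

>>> servo_tool:
  rows:
    - [22, [0, 0, -19], [0, 0, 0]]
    - [22, [-1, 0, -19], [0, 0, 0]]
    - [22, [0, 0, -20], [0, 0, 0]]
    - [22, [-40, -9, -20], [0, 0, -1]]
    - [22, [-40, -10, -20], [0, 0, -1]]
    - [22, [-39, -10, -20], [0, 0, -1]]
    - [22, [-39, -11, -20], [0, 0, -1]]
    - [22, [-39.4, -11.8, -20], [0, 0, -1]]

```text
clock: 20.7
eef_pos: [620.5, 149.0, 202.2]
tcp_rot: [3.14, 0.0, 2.008]
contact_force: [-0.1, -0.6, -1.9]
opening: 0.362
```

>>> servo_tool:
  rows:
    - [22, [-34, -22, 0], [0, 0, -3]]
    - [22, [-32, -24, 0], [0, 0, -3]]
    - [22, [-31, -26, 0], [0, 0, -3]]
    - [22, [-30, -27, 0], [0, 0, -3]]
    - [22, [-28.4, -29.5, 0], [0, 0, -3]]
    - [22, [-24, -39, 0], [0, 0, -3.1]]
    - [22, [-21, -41, 0], [0, 0, -3.1]]
    - [22, [-19, -42, 0], [0, 0, -3.1]]

```text
clock: 21.7
eef_pos: [544.5, -181.5, 201.5]
tcp_rot: [3.141, 0.002, 2.434]
contact_force: [1.1, 0.1, -2.3]
opening: 0.362
```

>>> servo_tool:
  rows:
    - [22, [-17, -43, 0], [0, 0, -3.1]]
    - [22, [-15, -43, 0], [0, 0, -3]]
    - [22, [-11.7, -43.9, 0], [0, 0, -3.1]]
    - [22, [0, 0, 0], [0, 0, 0]]
    - [22, [0, 0, 0], [0, 0, 0]]

```text
clock: 22.32
eef_pos: [500.2, -309.6, 200.8]
tcp_rot: [3.141, 0.001, 2.591]
contact_force: [0.0, 0.7, -2.2]
opening: 0.362
```

```bash
python3 p.py 22 517.5,-328.6,140,148.5,3 517.5,-328.6,60,148.5,5
```

```text
now 22.325 [ 500.2 -309.6  200.8] [180.    0.  148.5] [ 0.   0.7 -2.2] 0.362 [-0.56  0.33  1.74  0.    1.07 -1.58]
[[22, [-8, -2, 20], [0, 0, -0]], [22, [-8, -3, 20], [0, 0, -0]], [22, [-8.6, -2.1, 20.8], [0, 0, -0]], [22, [-0, -0, 16], [0, 0, -0]], [22, [-0, -0, 16], [0, 0, -0]], [22, [-0, -0, 16], [0, 0, -0]], [22, [-0, -0, 16], [0, 0, -0]], [22, [-0, -0, 16], [0, 0, -0]]]
```

Expected touch-down at TCP z ≈ 57.3.

>>> servo_tool:
  rows:
    - [22, [-8, -2, 20], [0, 0, 0]]
    - [22, [-8, -3, 20], [0, 0, 0]]
    - [22, [-8.6, -2.1, 20.8], [0, 0, 0]]
    - [22, [0, 0, 20], [0, 0, 0]]
    - [22, [0, 0, 20], [0, 0, 0]]
    - [22, [0, 0, 20], [0, 0, 0]]
    - [22, [0, 0, 15], [0, 0, 0]]
    - [22, [0, 0, 5], [0, 0, 0]]

```text
clock: 23.32
eef_pos: [516.9, -328.3, 57.6]
tcp_rot: [3.142, -0.002, 2.592]
contact_force: [0.9, -0.3, -1.3]
opening: 0.362
```

>>> servo_tool:
  rows:
    - [22, [0, 0, 1], [0, 0, 0]]
    - [22, [0, 0, 1], [0, 0, 0]]
    - [22, [0, 0, 0], [0, 0, 0]]

```text
clock: 23.7
eef_pos: [517.7, -328.9, 57.7]
tcp_rot: [-3.142, 0.001, 2.592]
contact_force: [-0.1, -0.2, -1.2]
opening: 0.361
```

>>> servo_tool:
  rows:
    - [22, [0, 0, 0.7], [0, 0, 0]]
    - [22, [0, 0, 0], [0, 0, 0]]
    - [50, [0, 0, 0], [0, 0, 0]]
    - [50, [0, 0, 0], [0, 0, 0]]
    - [50, [0, 0, 0], [0, 0, 0]]
    - [50, [0, 0, -15], [0, 0, 0]]
    - [50, [0, 0, -40], [0, 0, 0]]
    - [50, [0, 0, -50], [0, 0, 0]]

```text
clock: 24.7
eef_pos: [516.9, -328.3, 162.6]
tcp_rot: [3.142, -0.001, 2.592]
contact_force: [1.1, -0.7, 0.9]
opening: 0.585
```

```bash
python3 p.py 50 540,-310,200,148.5,1 540,20,180,130,7 409.4,357.5,130,110,7
```

```text
now 24.7 [ 516.9 -328.3  162.6] [ 1.800e+02 -1.000e-01  1.485e+02] [ 1.1 -0.7  0.9] 0.585 [-0.57  0.41  1.72  0.    1.02 -1.59]
[[50, [-10.1, 27.7, -37.4], [0, 0, 0]], [50, [25, 40, 3], [0, 0, 2.6]], [50, [26, 39, 3], [0, 0, 2.7]], [50, [28, 38, 3], [0, 0, 2.6]], [50, [30, 36, 3], [0, 0, 2.7]], [50, [32, 35, 3], [0, 0, 2.6]], [50, [33, 34, 3], [0, 0, 2.7]], [50, [34.6, 31.9, 2], [0, 0, 2.6]]]
[[50, [49, 17, 7], [0, 0, 2.9]], [50, [50, 14, 7], [0, 0, 2.9]], [50, [50, 12, 7], [0, 0, 2.8]], [50, [51, 9, 7], [0, 0, 2.9]], [50, [51, 7, 7], [0, 0, 2.8]], [50, [52, 4, 8], [0, 0, 2.9]], [50, [51.3, 1.2, 7], [0, 0, 2.8]]]
```

>>> servo_tool:
  rows:
    - [50, [-10, 27.7, -37.4], [0, 0, 0]]
    - [50, [25, 40, 3], [0, 0, 2.6]]
    - [50, [26, 39, 3], [0, 0, 2.7]]
    - [50, [28, 38, 3], [0, 0, 2.6]]
    - [50, [30, 36, 3], [0, 0, 2.7]]
    - [50, [32, 35, 3], [0, 0, 2.6]]
    - [50, [33, 34, 3], [0, 0, 2.7]]
    - [50, [34.6, 31.9, 2], [0, 0, 2.6]]

```text
clock: 25.7
eef_pos: [540.4, 21.2, 179.8]
tcp_rot: [3.141, 0.001, 2.268]
contact_force: [0.9, 0.1, -0.1]
opening: 0.584
```

>>> servo_tool:
  rows:
    - [50, [49, 17, 7], [0, 0, 2.9]]
    - [50, [50, 14, 7], [0, 0, 2.9]]
    - [50, [50, 12, 7], [0, 0, 2.8]]
    - [50, [51, 9, 7], [0, 0, 2.9]]
    - [50, [51, 7, 7], [0, 0, 2.8]]
    - [50, [52, 4, 8], [0, 0, 2.9]]
    - [50, [51.3, 1.2, 7], [0, 0, 2.8]]
    - [50, [0, 0, 0], [0, 0, 0]]

```text
clock: 26.7
eef_pos: [408.6, 360.2, 129.3]
tcp_rot: [3.141, -0.001, 1.924]
contact_force: [-0.8, 0.5, 0.7]
opening: 0.585
```

```bash
python3 p.py 50 409.4,357.5,28,110,5
```

```text
now 26.7 [408.6 360.2 129.3] [180.   -0.  110.2] [-0.8  0.5  0.7] 0.585 [0.72 0.35 1.9  0.   0.89 0.37]
[[50, [-1, -0, 20], [0, 0, 0]], [50, [-0, -0, 20], [0, 0, 0.1]], [50, [-1, -0, 20], [0, 0, 0]], [50, [-0, -0, 21], [0, 0, 0.1]], [50, [-0.8, -0.2, 20.3], [0, 0, 0]]]
```

>>> servo_tool:
  rows:
    - [50, [-1, 0, 25], [0, 0, 0]]
    - [50, [0, 0, 25], [0, 0, 0.1]]
    - [50, [-1, 0, 26], [0, 0, 0]]
    - [50, [0, 0, 25], [0, 0, 0.1]]
    - [50, [0, 0, 0], [0, 0, 0]]
    - [20, [0, 0, 0], [0, 0, 0]]
    - [20, [0, 0, 0], [0, 0, 0]]
    - [20, [0, 0, 0], [0, 0, 0]]

```text
clock: 27.7
eef_pos: [411.2, 355.7, 29.2]
tcp_rot: [3.14, -0.0, 1.917]
contact_force: [-0.4, -2.4, 7.8]
opening: 0.309
```

>>> servo_tool:
  rows:
    - [20, [0, 0, 0], [0, 0, 0]]
    - [20, [0, 0, 0], [0, 0, 0]]

```text
clock: 27.95
eef_pos: [411.2, 355.8, 29.1]
tcp_rot: [3.14, -0.0, 1.917]
contact_force: [-0.5, -2.4, 7.8]
opening: 0.312
```

```bash
python3 p.py 20 409,358,90,110,3 500,200,190,115,4 560,0,190,130,4 590,-160,190,148.5,4
```

```text
now 27.95 [411.2 355.8  29.1] [179.9  -0.  109.8] [-0.5 -2.4  7.8] 0.312 [ 0.71  0.51  1.95 -0.    0.68  0.36]
[[20, [1, -0, -20], [0, 0, -0.1]], [20, [1, -1, -20], [0, 0, -0]], [20, [0.9, -0.3, -20.9], [0, 0, -0.1]], [20, [-45, 8, -25], [0, 0, -1.2]], [20, [-45, 7, -25], [0, 0, -1.3]], [20, [-45, 6, -25], [0, 0, -1.2]], [20, [-45.5, 4.5, -25], [0, 0, -1.3]], [20, [-52, -8, 0], [0, 0, -3.7]]]
[[20, [-51, -11, 0], [0, 0, -3.8]], [20, [-50, -14, 0], [0, 0, -3.7]], [20, [-49.2, -17.1, 0], [0, 0, -3.8]], [20, [-35, -20, 0], [0, 0, -4.6]], [20, [-34, -23, 0], [0, 0, -4.6]], [20, [-32, -25, 0], [0, 0, -4.6]], [20, [-29.6, -28.1, 0], [0, 0, -4.7]]]
```

>>> servo_tool:
  rows:
    - [20, [0, 0, -20], [0, 0, 0]]
    - [20, [1, 0, -20], [0, 0, 0]]
    - [20, [1, -1, -21], [0, 0, 0]]
    - [20, [-45, 8, -25], [0, 0, -1.2]]
    - [20, [-45, 7, -25], [0, 0, -1.3]]
    - [20, [-45, 6, -25], [0, 0, -1.2]]
    - [20, [-45.5, 4.5, -25], [0, 0, -1.3]]
    - [20, [-52, -8, 0], [0, 0, -3.7]]

```text
clock: 28.95
eef_pos: [516.2, 147.3, 191.7]
tcp_rot: [3.136, 0.001, 2.071]
contact_force: [0.8, -0.2, -1.5]
opening: 0.309
```

>>> servo_tool:
  rows:
    - [20, [-51, -11, 0], [0, 0, -3.8]]
    - [20, [-50, -14, 0], [0, 0, -3.7]]
    - [20, [-49, -17, 0], [0, 0, -3.8]]
    - [20, [-35, -20, 0], [0, 0, -4.6]]
    - [20, [-34, -23, 0], [0, 0, -4.6]]
    - [20, [-32, -25, 0], [0, 0, -4.6]]
    - [20, [-29.6, -28.1, 0], [0, 0, -4.7]]
    - [20, [0, 0, 0], [0, 0, 0]]

```text
clock: 29.95
eef_pos: [588.2, -164.0, 189.3]
tcp_rot: [-3.141, 0.001, 2.587]
contact_force: [-0.2, 0.1, -1.7]
opening: 0.311
```

```bash
python3 p.py 20 608.1,-187,120,148.5,4 608.1,-187,46,148.5,4
```

```text
now 29.95 [ 588.2 -164.   189.3] [-1.800e+02  1.000e-01  1.482e+02] [-0.2  0.1 -1.7] 0.311 [-0.27  0.37  1.71 -0.    1.06 -1.29]
[[20, [-7, -2, 17], [0, 0, -0.1]], [20, [-7, -2, 17], [0, 0, -0.1]], [20, [-7, -3, 18], [0, 0, -0]], [20, [-8, -2.1, 17.3], [0, 0, -0.1]], [20, [0, -0, 18], [0, 0, 0]], [20, [0, -0, 19], [0, 0, 0]], [20, [0, -0, 18], [0, 0, 0]], [20, [0, -0, 19], [0, 0, 0]]]
```

Touch-down expected at z ≈ 44.

>>> servo_tool:
  rows:
    - [20, [-7, -2, 17], [0, 0, -0.1]]
    - [20, [-7, -2, 17], [0, 0, -0.1]]
    - [20, [-7, -3, 18], [0, 0, 0]]
    - [20, [-8, -2.1, 17.3], [0, 0, -0.1]]
    - [20, [0, 0, 23], [0, 0, 0]]
    - [20, [0, 0, 23], [0, 0, 0]]
    - [20, [0, 0, 21], [0, 0, 0]]
    - [20, [0, 0, 7], [0, 0, 0]]

```text
clock: 30.95
eef_pos: [606.7, -184.2, 44.0]
tcp_rot: [-3.141, -0.003, 2.594]
contact_force: [-20.3, 3.9, 55.0]
opening: 0.31
```

>>> servo_tool:
  rows:
    - [20, [0, 0, 1], [0, 0, 0]]
    - [20, [0, 0, 0.5], [0, 0, 0]]
    - [20, [0, 0, 0], [0, 0, 0]]

```text
clock: 31.32
eef_pos: [608.2, -184.5, 44.3]
tcp_rot: [3.141, 0.001, 2.594]
contact_force: [1.3, -0.2, -1.8]
opening: 0.312
```

>>> servo_tool:
  rows:
    - [20, [0, 1.5, 0.5], [0, 0, 0]]
    - [20, [0, 0, 0.5], [0, 0, 0]]
    - [20, [0, 0, 0], [0, 0, 0]]

```text
clock: 31.7
eef_pos: [608.7, -183.8, 44.1]
tcp_rot: [-3.141, 0.001, 2.595]
contact_force: [-4.2, -2.7, 8.1]
opening: 0.313
```

```bash
python3 - <<'E'
from h import *
im=save('scene','s4.png')[230:330,300:450];cv2.imwrite('pics/s4c.png',cv2.resize(im,None,fx=5,fy=5,interpolation=cv2.INTER_CUBIC))
E
```

```text
(no output)
```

View pics/s4c.png

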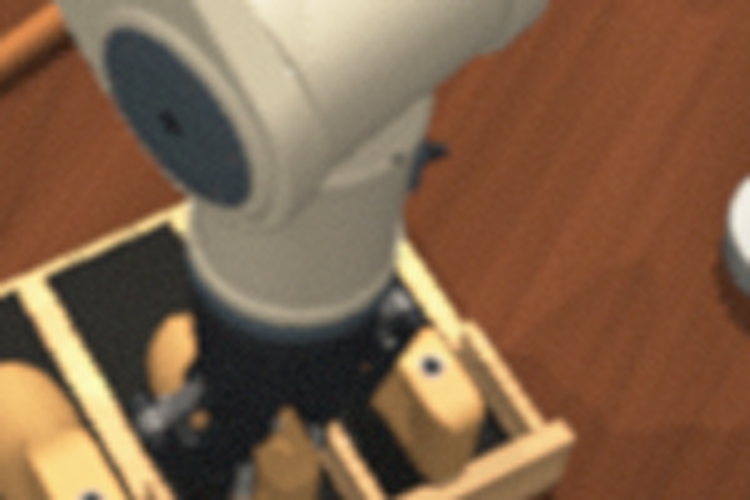

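>>> servo_tool:
  rows:
    - [20, [0, 0, -1.5], [0, 0, 0]]
    - [20, [-1, -3, 0], [0, 0, 0]]
    - [20, [0, 0, 0], [0, 0, 0]]
    - [20, [0, 0, 1], [0, 0, 0]]
    - [20, [0, 0, 0.5], [0, 0, 0]]
    - [20, [0, 0, 0], [0, 0, 0]]

```text
clock: 32.5
eef_pos: [607.9, -186.4, 44.1]
tcp_rot: [-3.141, 0.0, 2.594]
contact_force: [-3.8, -0.4, 11.9]
opening: 0.307
```

>>> servo_tool:
  rows:
    - [47, [0, 0, 0], [0, 0, 0]]
    - [47, [0, 0, 0], [0, 0, 0]]
    - [47, [0, 0, 0], [0, 0, 0]]
    - [47, [0, 0, -15], [0, 0, 0]]
    - [47, [0, 0, -40], [0, 0, 0]]
    - [47, [0, 0, -50], [0, 0, 0]]
    - [47, [0, 0, -50], [0, 0, 0]]

```text
clock: 33.38
eef_pos: [607.8, -186.2, 200.5]
tcp_rot: [3.141, 0.001, 2.594]
contact_force: [0.1, 0.1, 0.1]
opening: 0.553
```

```bash
python3 p.py 47 560,20,200,130,5 480,150,200,110,3
```

```text
now 33.375 [ 607.8 -186.2  200.5] [180.    0.  148.6] [0.1 0.1 0.1] 0.553 [-0.3   0.4   1.64  0.    1.1  -1.32]
[[47, [30, 30, 0], [0, 0, 3.7]], [47, [31, 28, 0], [0, 0, 3.7]], [47, [33, 26, 0], [0, 0, 3.7]], [47, [35, 24, 0], [0, 0, 3.8]], [47, [36.9, 22.2, 0.5], [0, 0, 3.7]], [47, [50, 7, -0], [0, 0, 6.7]], [47, [51, 2, -0], [0, 0, 6.7]], [47, [50.9, -4.6, -0], [0, 0, 6.6]]]
```

>>> servo_tool:
  rows:
    - [47, [30, 30, 0], [0, 0, 3.7]]
    - [47, [31, 28, 0], [0, 0, 3.7]]
    - [47, [33, 26, 0], [0, 0, 3.7]]
    - [47, [35, 24, 0], [0, 0, 3.8]]
    - [47, [37, 22, 0], [0, 0, 3.7]]
    - [47, [50, 7, 0], [0, 0, 6.7]]
    - [47, [51, 2, 0], [0, 0, 6.7]]
    - [47, [51, -4.6, 0], [0, 0, 6.6]]

```text
clock: 34.38
eef_pos: [479.0, 151.2, 199.1]
tcp_rot: [3.14, -0.0, 1.916]
contact_force: [1.2, 0.3, 0.7]
opening: 0.552
```

```bash
python3 - <<'E'
from v import *
from m import dots
for c in('scene','top'):
    im=save(c,c+'5.png')
    for k,h,o in((0,72,0),(1,79,6),(2,86,6),(3,93,6),(4,100,6),(5,107,0)):
        D=A+k*s; d,uv,m=near(c,im,D-o*x,h); print(c,k,'x,y',((d-D)@x).round(1),((d-D)@y).round(1),uv,m)
    its={str(k):((A+k*s),h) for k,h in ((0,72),(1,79),(2,86),(3,93),(4,100),(5,107))}; dots(c,im,its)
im=cv2.imread('pics/scene5.png')[250:430,160:420];cv2.imwrite('pics/s5c.png',cv2.resize(im,None,fx=3,fy=3,interpolation=cv2.INTER_CUBIC))
im=cv2.imread('pics/top5.png')[155:310,300:510];cv2.imwrite('pics/t5c.png',cv2.resize(im,None,fx=3.8,fy=3.8,interpolation=cv2.INTER_CUBIC))
E
```

```text
scene 0 x,y -0.8 0.2 [385.8 302.8] 172.0
scene 1 x,y -7.3 0.5 [351.8 314.8] 142.0
scene 2 x,y -6.7 1.8 [317.9 330. ] 142.0
scene 3 x,y -6.6 -1.0 [280.2 346.8] 141.0
scene 4 x,y -6.9 0.9 [242.2 363.4] 202.0
scene 5 x,y -1.1 0.4 [201.9 384.4] 206.0
scene 0 dot px [385.8 302.8] str 168.0 P [ 654.6 -116.8] toe [599.6 -71.8] dist 71.0379140009187 yaw -39.329332448005715 area 653
scene 1 dot px [351.8 314.8] str 134.0 P [ 605.4 -184.8] toe [ 534.9 -132.8] dist 87.58102443440781 yaw -36.39370611013351 area 863
scene 2 dot px [317.9 330. ] str 119.0 P [ 562.6 -255.7] toe [ 476.4 -192.9] dist 106.64369291859428 yaw -36.07628794585344 area 1092
scene 3 dot px [280.2 346.7] str 126.0 P [ 517.4 -329.6] toe [ 414.5 -260.6] dist 123.84523095238076 yaw -33.853562466203144 area 1356
scene 4 dot px [242.3 363.4] str 186.0 P [ 474.3 -399.6] toe [ 359.2 -321.4] dist 139.17444727860067 yaw -34.18212058955167 area 1657
scene 5 dot px [201.8 384.4] str 190.0 P [ 435.2 -474.8] toe [ 303.9 -387.2] dist 157.76616603058318 yaw -33.70434308934233 area 2173
top 0 x,y 0.7 -0.2 [351.  173.6] 219.0
top 1 x,y 2.4 19.4 [370.6 184.6] 181.0
top 2 x,y -5.1 1.5 [399.9 205.3] 170.0
top 3 x,y -5.0 -0.8 [426.5 221.3] 173.0
top 4 x,y -5.0 0.5 [452.3 236.8] 219.0
top 5 x,y 0.9 -0.4 [480.3 251.2] 219.0
top 0 dot px [351.  173.6] str 218.0 P [ 655.7 -118. ] toe [603.9 -79.7] dist 64.44129717412349 yaw -36.46478808305604 area 435
top 1 dot px [374.8 190.4] str 168.0 P [ 606.7 -186.1] toe [ 539.6 -141. ] dist 80.7952289230823 yaw -33.87578155304462 area 490
top 2 dot px [399.9 205.3] str 168.0 P [ 563.9 -256.8] toe [ 482.3 -204.1] dist 97.05688946439813 yaw -32.856712425225425 area 713
top 3 dot px [426.5 221.3] str 172.0 P [ 518.8 -330.4] toe [ 422.6 -270.6] dist 113.3361845886103 yaw -31.84694424947189 area 845
top 4 dot px [452.3 236.8] str 218.0 P [ 475.6 -400.9] toe [ 369.2 -331.2] dist 127.2249989328107 yaw -33.228503602465345 area 1016
top 5 nomask
```

View pics/s5c.png

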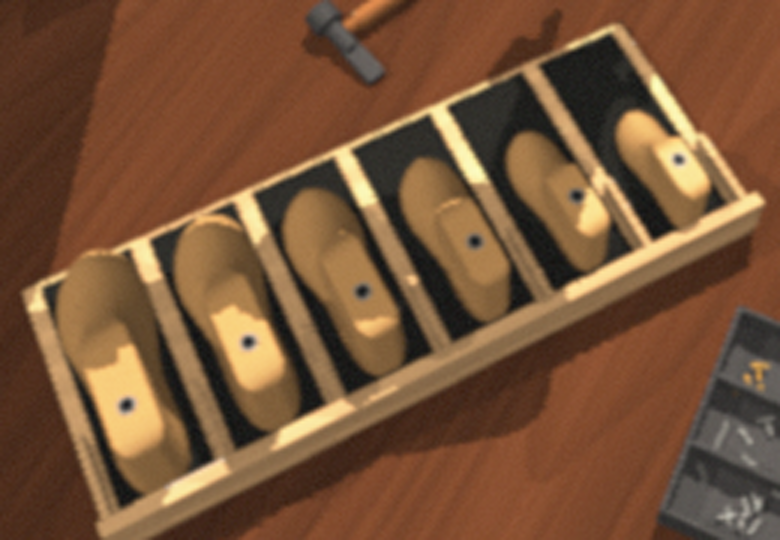

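View pics/t5c.png

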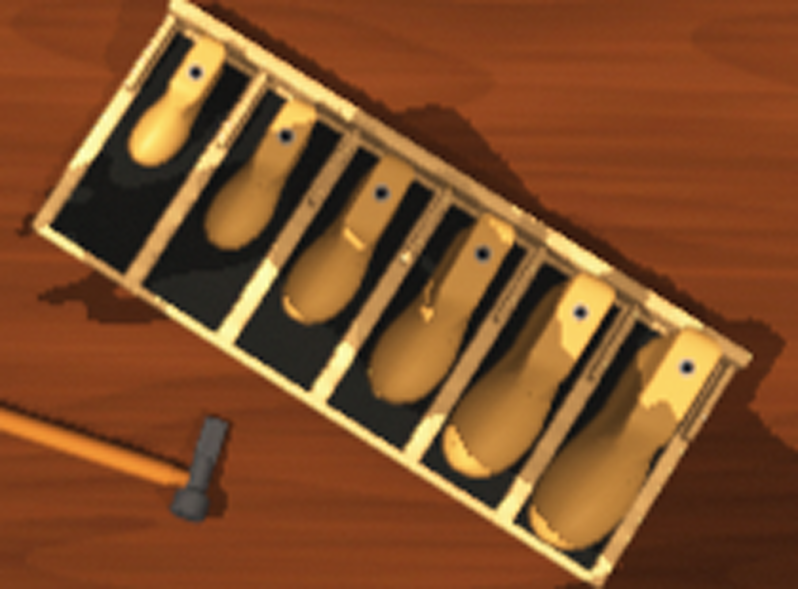

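```bash
python3 -c "
from rig import *
s=sense();print(s['clock'],s['contact_force'],s['qvel']);print(sign_off())"
```

```text
34.575 [-0.09234328 -0.2277243   0.53354316] [-0.03490789  0.01304355 -0.01000651 -0.0053766  -0.00550718 -0.01573676]
the job is handed in; nothing more can be done
None
```

The four loose lasts now stand in the rack in order and the job is handed in. The small end was on the robot's left (+y), so 120 is in bay a, 136 in bay b, 152 in bay c and 168 in bay d. The 104 and 184, and the pink and purple look-alikes, were left alone. The clock read 34.6 s of the 118 allowed.

**Position:** in the last pictures from both cameras all four stand upright. Their marker dots are within about 2 mm of the bay middles. They sit about 6 mm in front of the line through the two end lasts' dots.

**Heel gap:** I estimate 4–6 mm to the rail, close to the bay's nominal 6 mm. The two end lasts appear to stand right against it, so the four sit slightly further out than those two.

**Direction:** the toes point straight out to within what the masks can show. They gave yaws between −32° and −36°, against −31.5° for the rack; the 104, which was never moved, read −36° to −39° with the same bias.

**Checks that disagreed or stood out:**
- The automatic dot finder picked a wrong spot for the 120 in the top view. The second method and the picture itself agreed on its real place.
- Setting the 136 and the 120 down gave short force peaks of 30 N and 55 N at the wrist, below its 120 N limit. I lifted the 120 slightly and shifted it 3 mm sideways before releasing it.

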